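# Turn a screw feeder up four clicks and start it

### The arm

A 7-joint arm with a two-finger parallel gripper is mounted at the origin on the work surface. World frame = base frame: x ahead of the robot, y to its left, z up, the work surface at z = 0. Lengths are in m, angles in rad, forces in N, time in s.
With the tool pointing down it reaches from about 0.4 to 0.85 m from the base axis. Payload 6.9 kg.
Tool frame: the origin (TCP) lies midway between the tips of the shut fingers; the grasp point (between the pads) lies behind it (ctrl.pinch_z is the z of the grasp point in the tool frame, in m); z points along the fingers, y is the line along which they close (so a half turn about z gives the same grasp; the last joint's range is limited). The gripper opens to 85 mm and grips with 20 to 120 N. Pads are 22 mm wide; open, the fingers measure 114 mm over their backs; the gripper's body (76 mm by 85 mm) begins 54 mm behind the grasp point. The pads swing forward as they close: fully open they stand 13 mm farther back than shut.
Start: joints at [1.226, 0.507, -0.238, 1.5, 0.126, 1.149, -0.155], TCP at [0.272, -0.563, 0.231] pointing down, gripper open.
Joint ranges: [-3.08, 3.08], [-0.24, 2.05], [-1.43, 1.35], [0, 2.5], [-1.52, 4.66], [0.17, 1.96], [-2.89, 2.89]. Speed limits (rad/s): [2.39, 2.39, 3.14, 3.14, 3.14, 3.14, 3.14].

### API

Orientations are given as a unit quaternion [w, x, y, z].
In Python, from station import ctrl, get_state, vision, ticket, models gives the robot as it stands. Calls block until the motion is done:
- ctrl.movep(position, orientation): joint-space move of the TCP to a pose.
- ctrl.movel(position, frame=None, max_speed=0.15): straight line of the TCP; frame=None keeps the orientation; max_speed is the mean speed in m/s.
- ctrl.set_joints(angles): joint-space move.
- ctrl.ungrasp() and ctrl.close_gripper(force=None): open the fingers fully, or close them until they stop; force is the grip in N (None keeps the last).
- ctrl.pause(seconds).
- ctrl.ik(position, orientation): joint angles nearest the present ones, or None.
- get_state(): the state.
- vision.grab_frame(name): name is "scene" or "top" or "wrist"; returns (picture, depth): 400x640x3 uint8, blue, green, red; 400x640 float32, m along the optical axis (not along the pixel's ray), 0 where there is no reading.
- vision.camera_info(name): a dict with "mtx" (3x3 intrinsics, pixels), "R" (3x3) and "t" (3): a world point X has camera coordinates R X + t; the wrist camera has in their place "hand_eye" (4x4, takes a point from camera to tool coordinates, whose origin is the TCP and whose axes are the flange's). Camera axes: x right, y down, z forward; pixel columns grow to the right and rows downward; lengths in m; the calibration is good to about 2 mm. A picture is of the moment at which its call begins: read the wrist's pose just before it. camera_info takes no time and is no camera call.
A pose or a line that the arm cannot do raises ctrl.Unreachable and nothing moves.
- ticket.close_job(): hands the job in; it is judged then, once.
Trained networks look in the newest picture that a camera, given by its name, has taken for a name from the list of things; names that differ only in an ending like _2 or _b are one class to them, and where a whole thing is asked for, a point or a joint stands for the part that bears it (a point fixed in the world has none). Each returns a list of dicts, best first, with "p" (0 to 1); they miss things now and then, are a little off and sometimes report something else, mostly with a low value. They report only what shows in the picture. A call takes as long as a camera call.
- models.recognise(camera, target): "point" ([column, row] in pixels, amid what is visible of it).
- models.masks_of(camera, target): "mask" (400x640 bool, what is visible of it) and "point" ([column, row] in pixels, amid what is visible of it).
The state is a dict: "time": time; "qpos": joint angles; "qd": joint speeds; "tau": joint torques, N m; "tcp_pos": TCP position; "eef_rot": TCP orientation; "contact_force": force on the tool from outside, world axes, zero at the start; "wrist_torque": the same for the moment, N m; "width": finger opening in m; "gripper_force": force on a finger pad.
Only numpy, scipy, OpenCV 4.12 (cv2) and the standard library are available. Lean on these libraries where they do the work, as an engineer would, in place of code of your own. Each camera call takes 0.05 s, during which the arm holds its last target. There are 200 camera calls.

### The job

With a fingertip, gently push the screw feeder's click dial round clockwise (seen from above) by exactly four clicks from where it stands, without going past and turning back and without pinching its fin. Then press the feeder's round button right down and let it come back up. Leave the things on the bench around it where they are.

Things in the scene. Friction and masses are not known exactly. Their poses are not given: they have to be found in the camera images.
- feeder: Screw feeder fixed to the bench. Origin on the bench surface under the centre of its grey housing, z up. Housing 190 (x) x 250 (y) x 62 high, flat top at z = 62. On its +x side an open steel hopper of screws, x from 97 to 217, y within 110, rim at z = 85. The dial's axis is at x = -10, y = 55, the button's at x = -20, y = -75. Ten black marks 20 degrees apart lie on the top round the dial, one for each click position.
- dial_axis (a point): On the dial's vertical axis, at the height of the upper face of its flat disc (74 above the bench). The disc is bare aluminium, radius 50, 12 thick.
- fin_tip (a point): Point on the top edge of the dial's one upright fin, 44 from the axis. The black fin stands on the disc and runs radially from 12 to 48 from the axis, 10 thick, its top 29 above the disc's upper face (103 above the bench), with a white line along the top. It turns with the dial and also points at the marks.
- dial (a joint): Angle of the dial, rad, growing clockwise from above. Clicks lie at 0, 0.349, 0.698 ... 3.14 (every 20 degrees); it starts in one of the first four. Each takes about 0.1 N m (3 N square on the fin's outer end, up to 8 N near its root or askew; over 25 N is forcing), most at the start of the step; from half way the dial snaps on by itself into the next and stays. End stops at -0.10 and 3.28.
- button_top (a point): Centre of the top of the round black push button, radius 14, 84 above the bench when up. It stands 10 proud of a round dark steel base, radius 22, 12 high, on the feeder's top.
- button (a joint): Travel of the button in m, 0 up, 0.006 right down (takes about 5 N); a spring brings it back.
- bowl: Loose steel bowl, rim radius 60, 50 high; origin at the centre of its underside. Bystander.
- tin: Loose round brass-coloured tin full of screws, radius 42, 55 high, origin at the centre of its underside. Bystander.
- screwdriver: Loose screwdriver with an orange handle lying on the bench, 200 long along its x axis. Bystander.
- hinge: Loose steel butt hinge lying open and flat on the bench, 60 x 56 x 8. Bystander.

How it is judged:
On the way, in this order (a step that is already met when the one before it is completed fails the run):
1. the dial stands four clicks clockwise of its start, at rest (distance of fin_tip from where it was at the start of the episode between 0.053 and 0.06 m and value of joint dial above 1.25 rad and velocity of joint dial between -0.1 and 0.1 rad/s), for 0.2 s.
2. the button is pressed right down (at least 4.5 mm of its 6 mm) (value of joint button above 0.0045 m), for 0.05 s.
At the end, for the whole second after the job is handed in: The dial rests four clicks (80 degrees, within 6) clockwise of where it stood, and the button is up again (within 1.5 mm), after having been pressed right down (all of step 1 and value of joint button below 0.0015 m); the robot touches nothing.
It fails at once if the dial goes more than half a click past the fourth click (distance of fin_tip from where it was at the start of the episode above 0.0628 m).
It fails at once if the button is pressed (over 2 mm) before the dial has been turned four clicks (value of joint button above 0.002 m and distance of fin_tip from where it was at the start of the episode below 0.053 m).
It fails at once if the dial is pinched or forced (over 25 N) (contact force between the fingers and dial above 25 N).
It fails at once if the bowl, tin, screwdriver or hinge is moved (over 20 mm) (distance of any of bowl, tin, screwdriver, hinge from where it was at the start of the episode above 0.02 m).
It also fails if it takes over 64 s, if anything falls off the work surface, if the arm or the gripper's body presses on something with over 40 N, if the wrist force passes 120 N, or if a joint passes its speed limit or range.

## Working session

There is one attempt and no reset: what is moved stays moved. The work goes in short steps, each a Python script; the robot and the scene stay as the last script left them, time stands still between calls to the robot, and variables do not carry over. Pictures are saved under pics/ and viewed, at most 10 in all, crops included, and the job is handed in when it is done.

```bash
ls; mkdir -p pics
python3 - <<'E'
from station import ctrl,get_state,vision,models
import cv2,numpy as np
s=get_state();print(s['time'],s['tcp_pos'],s['eef_rot'],s['width'],ctrl.pinch_z)
ims=[]
for c in ["top","scene"]:
    im,d=vision.grab_frame(c);cv2.imwrite(f"pics/{c}0.png",im);np.save(f"{c}0.npy",d)
    i=vision.camera_info(c);print(c,i)
    for t in ["feeder","fin_tip","button_top","dial_axis","bowl","tin","screwdriver","hinge"]:
        for r in models.recognise(c,t)[:1]: 
            u,v=r["point"];z=d[int(v),int(u)]
            X=np.array(i["R"]).T@(np.linalg.inv(i["mtx"])@[u,v,1]*z-np.array(i["t"]).ravel())
            print(c,t,r["p"],r["point"],X.round(3))
E
```

```text
pics
0.0 [ 0.27201233 -0.56215039  0.23044353] [-8.50867291e-04  9.74707635e-01  2.23482140e-01 -1.88383585e-04] 0.08519983335084955 -0.0187
top {'mtx': array([[473.35574625,   0.        , 321.95118999],
       [  0.        , 473.35574625, 196.39462051],
       [  0.        ,   0.        ,   1.        ]]), 'R': array([[ 0.00159866, -0.99966446,  0.02585375],
       [-0.98450011, -0.00610751, -0.1752776 ],
       [ 0.17537669, -0.02517281, -0.98417953]]), 't': array([0.04625825, 0.53841137, 1.1718029 ])}
top feeder 0.81 [304.7, 159.9] [0.631 0.093 0.06 ]
top fin_tip 0.67 [270.8, 165.6] [0.612 0.179 0.075]
top button_top 0.53 [311.1, 192.3] [0.542 0.076 0.085]
top dial_axis 0.87 [297.2, 155.5] [0.643 0.113 0.061]
top bowl 0.59 [219.6, 131.1] [0.724 0.326 0.005]
top tin 0.82 [352.5, 224.3] [ 0.465 -0.029  0.057]
top screwdriver 0.75 [291.2, 240.4] [0.426 0.127 0.03 ]
top hinge 0.63 [216.4, 203.9] [0.524 0.327 0.001]
scene {'mtx': array([[464.46350958,   0.        , 320.25608695],
       [  0.        , 464.46350958, 205.17160474],
       [  0.        ,   0.        ,   1.        ]]), 'R': array([[ 0.79820829,  0.60235996,  0.00509897],
       [ 0.30839743, -0.40136773, -0.86243549],
       [-0.51745005,  0.68997566, -0.50614132]]), 't': array([-0.45972005, -0.04544725,  1.48148804])}
scene feeder 0.57 [370.5, 241.1] [0.68  0.067 0.057]
scene fin_tip 0.59 [369.5, 208.7] [0.611 0.173 0.074]
scene button_top 0.54 [294.0, 218.1] [0.416 0.088 0.012]
scene dial_axis 0.92 [371.2, 241.5] [0.687 0.059 0.063]
scene bowl 0.73 [420.7, 209.4] [0.686 0.339 0.021]
scene tin 0.81 [281.2, 240.0] [ 0.5   -0.06   0.054]
```

```bash
python3 -c "
import cv2
a=cv2.imread('pics/top0.png')[80:280,170:430];cv2.imwrite('pics/t1.png',cv2.resize(a,None,fx=3,fy=3,interpolation=2))"
```

```text
(no output)
```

View pics/t1.png

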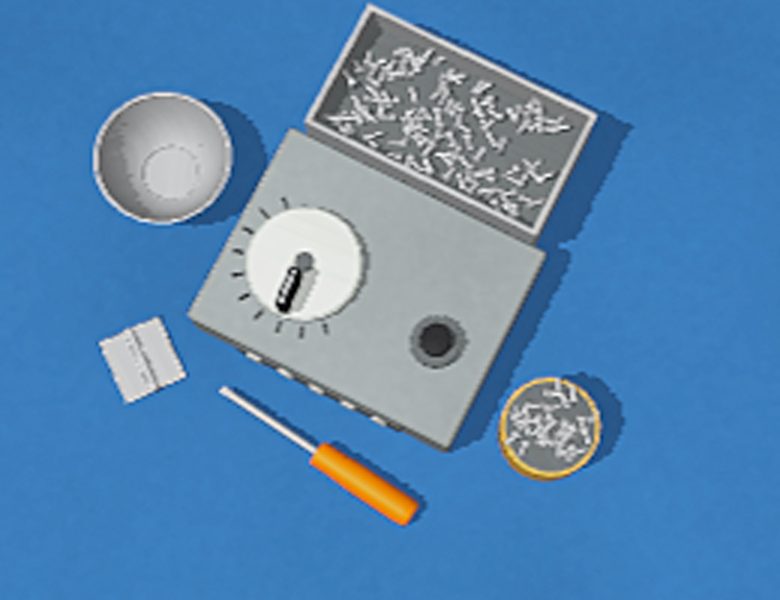

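The dial's hub is at crop (305,263). The fin points to crop (284,308), towards the third mark (click 2). The button is at (436,340), with the bystanders well off to the side. Next I'll take a close wrist view.

```bash
cat > h.py <<'E'
from station import ctrl,get_state,vision,models,ticket
import cv2,numpy as np
from scipy.spatial.transform import Rotation as Ro
def R_of(q): return Ro.from_quat(np.roll(q,-1)).as_matrix()
def Q(yaw): # tool down, tool x axis at world angle yaw
    c,s=np.cos(yaw),np.sin(yaw)
    M=np.array([[c,s,0],[s,-c,0],[0,0,-1]])
    return np.roll(Ro.from_matrix(M).as_quat(),1)
def wrist(name):
    s=get_state();im,d=vision.grab_frame("wrist");cv2.imwrite(f"pics/{name}.png",im)
    T=np.eye(4);T[:3,:3]=R_of(s['eef_rot']);T[:3,3]=s['tcp_pos']
    i=vision.camera_info("wrist");return im,d,T@np.array(i["hand_eye"]),np.array(i["mtx"])
def back(K,T,u,v,z): # pixel onto the plane at height z
    r=T[:3,:3]@np.linalg.inv(K)@[u,v,1];return T[:3,3]+r*(z-T[2,3])/r[2]
E
python3 - <<'E'
from h import *
print(vision.camera_info("wrist"))
s=get_state();print('yaw',np.arctan2(*R_of(s['eef_rot'])[[1,0],0]))
ctrl.close_gripper(20)
for y in np.arange(-3,3.2,.5):
    r=[ctrl.ik([.6,.15,z],Q(y)) for z in(.09,.4)]; print(round(y,1),[None if q is None else np.round(q,2)[[0,6]] for q in r])
E
```

```text
{'mtx': array([[316.54364024,   0.        , 316.69750868],
       [  0.        , 316.54364024, 209.85127281],
       [  0.        ,   0.        ,   1.        ]]), 'hand_eye': array([[ 2.39113911e-04, -9.45161514e-01, -3.26603207e-01,
         8.35722360e-02],
       [ 9.99999908e-01,  3.42110484e-04, -2.57914716e-04,
        -9.90492055e-04],
       [ 3.55505445e-04, -3.26603116e-01,  9.45161509e-01,
        -1.42362957e-01],
       [ 0.00000000e+00,  0.00000000e+00,  0.00000000e+00,
         1.00000000e+00]])}
yaw 0.45077176714621986
-3.0 [array([0.27, 0.73]), array([0.31, 0.92])]
-2.5 [array([0.35, 1.1 ]), array([0.3 , 1.44])]
-2.0 [array([0.35, 1.6 ]), array([0.3 , 1.94])]
-1.5 [array([0.35, 2.1 ]), array([0.3 , 2.44])]
-1.0 [array([-0.8 , -2.14]), array([-0.82, -2.37])]
-0.5 [array([-0.15, -2.52]), array([ 0.05, -2.57])]
0.0 [array([-0.05, -2.14]), array([ 0.16, -2.16])]
0.5 [array([-0. , -1.7]), array([ 0.22, -1.73])]
1.0 [array([ 0.05, -1.26]), array([ 0.24, -1.25])]
1.5 [array([ 0.1 , -0.83]), array([ 0.25, -0.77])]
2.0 [array([ 0.16, -0.39]), array([ 0.26, -0.29])]
2.5 [array([0.2 , 0.04]), array([0.27, 0.2 ])]
3.0 [array([0.25, 0.48]), array([0.28, 0.7 ])]
```

Run:
```python
from h import *
ctrl.movep([.545,.1,.3],Q(-2.5))
im,d,T,K=wrist("w1");np.savez("w1.npz",d=d,T=T,K=K)
for t in ["fin_tip","button_top","dial_axis"]:
    for r in models.recognise("wrist",t)[:2]:
        u,v=r["point"];z=d[int(v),int(u)]
        print(t,r["p"],r["point"],(T[:3,:3]@(np.linalg.inv(K)@[u,v,1]*z)+T[:3,3]).round(4))
print(get_state()['time'],get_state()['contact_force'])
```

```text
fin_tip 0.61 [341.4, 242.9] [0.5953 0.177  0.0742]
button_top 0.57 [297.5, 159.8] [0.5405 0.0698 0.0838]
dial_axis 0.95 [267.7, 216.1] [0.6262 0.0825 0.0611]
4.4167 [-0.67222536  0.75708494 -0.649471  ]
```

View pics/w1.png

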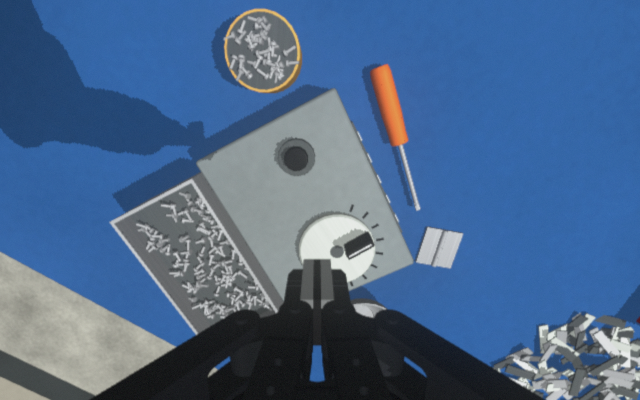

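The wrist view shows the dial at (338,248), partly behind the fingers. The fin points right, towards (375,235), and the button is at (297,157). I'll fit the disc, fin and button from depth.

Run:
```python
from h import *
def cloud(d,K,T):
    v,u=np.mgrid[:400,:640];P=np.stack([(u-K[0,2])/K[0,0]*d,(v-K[1,2])/K[1,1]*d,d],-1)
    return P@T[:3,:3].T+T[:3,3]
def topT(c):
    i=vision.camera_info(c);T=np.eye(4);T[:3,:3]=i["R"].T;T[:3,3]=-i["R"].T@i["t"];return np.array(i["mtx"]),T
w=np.load("w1.npz")
src=[("top",np.load("top0.npy"),*topT("top")),("scene",np.load("scene0.npy"),*topT("scene")),("wrist",w["d"],w["K"],w["T"])]
for n,d,K,T in src:
    P=cloud(d,K,T);ok=d>0
    near=ok&(np.hypot(P[...,0]-.606,P[...,1]-.175)<.062)
    if n=="wrist": 
        rr,cc=np.mgrid[:400,:640]; near&=~((rr>255)&(cc<345))
    D=P[near&(P[...,2]>.069)&(P[...,2]<.108)]
    # circle: maximise points inside radius 50 (disc) via enclosing of boundary
    from scipy.optimize import minimize
    if n!="wrist":
        (cx,cy),r=cv2.minEnclosingCircle(D[:,:2].astype(np.float32)[:,None]); 
    else:
        h=cv2.convexHull(D[:,:2].astype(np.float32)[:,None])[:,0]
        f=lambda p:np.sum(np.maximum(np.hypot(*(D[:,:2]-p).T)-.05,0))+0
        (cx,cy),r=cv2.minEnclosingCircle(D[:,:2].astype(np.float32)[:,None])
    print(n,len(D),'disc c',cx,cy,'r',r,'mean',D.mean(0).round(4),'zmed',np.median(D[:,2]))
    F=P[near&(P[...,2]>.095)&(P[...,2]<.115)]
    if len(F)>3:
        m=F.mean(0);e=np.linalg.svd(F[:,:2]-m[:2])[2][0];print('  fin',len(F),m.round(4),F.min(0).round(3),F.max(0).round(3),'dir',np.degrees(np.arctan2(e[1],e[0])),'from c',np.degrees(np.arctan2(m[1]-cy,m[0]-cx)))
    B=P[ok&(np.hypot(P[...,0]-.54,P[...,1]-.07)<.03)&(P[...,2]>.080)&(P[...,2]<.09)]
    if len(B): print('  button',len(B),B.mean(0).round(4))
    # housing top yaw
    S=ok&(abs(P[...,2]-.062)<.004)&(np.hypot(P[...,0]-.6,P[...,1]-.12)<.18)
    S=cv2.morphologyEx(S.astype(np.uint8),cv2.MORPH_OPEN,np.ones((5,5)))>0
    Hh=P[S][:,:2].astype(np.float32);print('  housing',cv2.minAreaRect(Hh[:,None]))
```

```text
top 1124 disc c 0.6079972982406616 0.17984871566295624 r 0.04996464028954506 mean [0.6069 0.1795 0.0753] zmed 0.07364912539007207
  fin 63 [0.5798 0.1905 0.102 ] [0.564 0.181 0.096] [0.598 0.2   0.108] dir 158.74062048880293 from c 159.3532978381379
  button 88 [0.5413 0.0683 0.0834]
  housing ((0.5897879600524902, 0.1272379755973816), (0.24797303974628448, 0.1878066062927246), 61.68748092651367)
scene 656 disc c 0.6120850443840027 0.17760023474693298 r 0.05127282813191414 mean [0.6112 0.174  0.0777] zmed 0.0751286628435005
  fin 52 [0.5843 0.187  0.1012] [0.567 0.179 0.095] [0.601 0.198 0.106] dir -21.416277011685587 from c 161.34553843224543
  button 54 [0.5452 0.0648 0.0841]
  housing ((0.5920169949531555, 0.1259981393814087), (0.2503255605697632, 0.18404999375343323), 63.76428985595703)
wrist 3166 disc c 0.6080455183982849 0.17869096994400024 r 0.0499316081404686 mean [0.5951 0.1736 0.0767] zmed 0.07368217448074896
  fin 285 [0.5793 0.1886 0.1015] [0.563 0.179 0.095] [0.597 0.2   0.105] dir -21.861841203792327 from c 160.9612944282243
  button 454 [0.5407 0.067  0.0833]
  housing ((0.6242105960845947, 0.10897058248519897), (0.24924582242965698, 0.26080062985420227), 63.30863952636719)
```

```bash
cat >> h.py <<'E'
C=np.array([.6083,.1788]);PHI=158.5
def pose(adv,off,z,r=.040):
    p=np.radians(PHI-adv);u=np.array([np.cos(p),np.sin(p)]);t=np.array([u[1],-u[0]])
    return [*(C+r*u-off*t),z],Q(np.arctan2(-t[1],-t[0])),t
E
python3 - <<'E'
from h import *
from station import ctrl
p,q,t=pose(0,.030,.16);ctrl.movep(p,q)
p,q,_=pose(0,.030,.089);ctrl.movel(p,q,.08)
ctrl.pause(.2);b=get_state()['contact_force'];print(get_state()['time'],b,get_state()['tcp_pos']-p)
for off in np.arange(.028,.009,-.001):
    p,q,t=pose(0,off,.089);ctrl.movel(p,q,.02)
    f=get_state()['contact_force']-b;print(round(off,4),round(f[:2]@t,2),f.round(2))
    if f[:2]@t<-1.: break
s=get_state();print(s['time'],s['qpos'].round(2));np.savez("c.npz",off=off,b=b)
E
```

```text
6.3167 [ 0.03731685  0.7205127  -0.27821831] [0.00023585 0.00013465 0.00047618]
0.028 -1.22 [-0.91 -0.96  0.26]
6.5667 [ 0.31  0.85 -1.17  1.78  0.87  1.13  1.61]
```

Run:
```python
from h import *
def F(n=5):
    a=[]
    for _ in range(n): a.append(get_state()['contact_force']);ctrl.pause(.03)
    return np.mean(a,0),np.std(a,0)
b,sd=F(8);print('b',b,sd)
for off in np.arange(.026,.009,-.001):
    p,q,t=pose(0,off,.089);ctrl.movel(p,q,.02)
    f=F(4)[0]-b;print(round(off,4),round(f[:2]@t,2))
    if f[:2]@t<-1.2: break
s=get_state();print(s['time']);np.savez("c.npz",off=off,b=b)
wrist("w2")
```

```text
b [-0.14021508  0.18313614 -0.13785739] [0.6285437 0.3558674 0.3913241]
0.026 -0.3
0.025 -0.25
0.024 -0.17
0.023 -0.19
0.022 -0.44
0.021 -0.34
0.02 -0.15
0.019 0.22
0.018 0.23
0.017 -0.05
0.016 0.15
0.015 -1.07
0.014 -5.36
11.8167
```

View pics/w2.png

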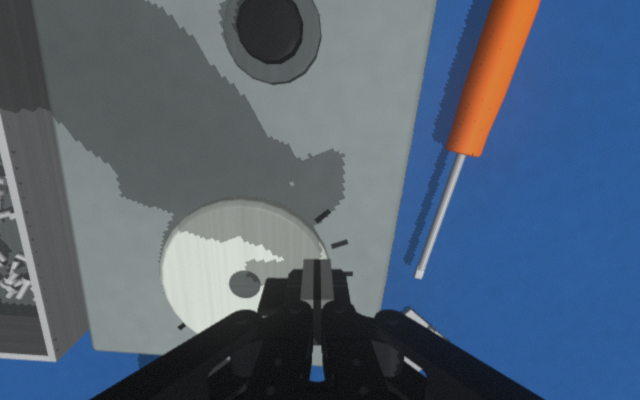

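The fingertip is against the fin; the hub is at (245,284) and the button at (270,30). Now I'll push along the arc.

```bash
cat >> h.py <<'E'
b=np.array([-.14,.18,-.14])
def push(advs,off=.0153,n=2,v=.02):
    for a in advs:
        p,q,t=pose(a,off,.089);ctrl.movel(p,q,v)
        f=[]
        for _ in range(n): f.append(get_state()['contact_force']-b);ctrl.pause(.02)
        f=np.mean(f,0);u=np.array([-t[1],t[0]])
        s=get_state();print(a,'tang',round(f[:2]@t,1),'rad',round(f[:2]@u,1),'t',round(s['time'],2),'tcp',(s['tcp_pos']-p).round(4)[:2])
        if np.linalg.norm(f)>15: print("HIGH");return
E
python3 - <<'E'
from h import *
push(np.arange(3,61,2.5))
E
```

```text
3.0 tang -2.4 rad -1.1 t 12.15 tcp [0.0002 0.0002]
5.5 tang -0.5 rad -0.4 t 12.43 tcp [0.0003 0.001 ]
8.0 tang 0.1 rad -0.4 t 12.72 tcp [0.0002 0.0005]
10.5 tang -0.4 rad -0.3 t 13.0 tcp [0.0001 0.0002]
13.0 tang -0.2 rad -0.6 t 13.28 tcp [ 0. -0.]
15.5 tang -0.1 rad -0.5 t 13.57 tcp [-0.     -0.0001]
18.0 tang -0.4 rad 0.1 t 13.85 tcp [-0.     -0.0001]
20.5 tang -0.8 rad -0.1 t 14.13 tcp [-0.     -0.0001]
23.0 tang -0.6 rad -0.3 t 14.42 tcp [-0.0001 -0.0003]
25.5 tang -0.5 rad 0.1 t 14.7 tcp [0.0001 0.0002]
28.0 tang 0.4 rad -1.2 t 14.98 tcp [0.0003 0.0004]
30.5 tang 0.4 rad -0.1 t 15.27 tcp [0.0002 0.0001]
33.0 tang 0.6 rad -0.6 t 15.55 tcp [0.     0.0001]
35.5 tang 0.2 rad -0.1 t 15.83 tcp [-0. -0.]
38.0 tang 0.4 rad -0.2 t 16.12 tcp [-0. -0.]
40.5 tang -0.2 rad -0.7 t 16.4 tcp [-0.     -0.0001]
43.0 tang -0.8 rad -0.3 t 16.68 tcp [-0.0002 -0.0002]
45.5 tang 0.2 rad -0.0 t 16.97 tcp [0.0002 0.0002]
48.0 tang 0.2 rad -0.1 t 17.25 tcp [0.0003 0.0001]
50.5 tang 0.6 rad -0.4 t 17.53 tcp [0.0002 0.0001]
53.0 tang 0.5 rad -0.2 t 17.82 tcp [0.0001 0.    ]
55.5 tang -0.2 rad 0.3 t 18.1 tcp [0. 0.]
58.0 tang 0.5 rad -0.2 t 18.38 tcp [-0. -0.]
60.5 tang 0.1 rad -0.0 t 18.67 tcp [-0. -0.]
```

```bash
cat >> h.py <<'E'
def crop(name,half=60):
    out=[]
    for c in ("top","scene"):
        im,d=vision.grab_frame(c);i=vision.camera_info(c)
        x=i["mtx"]@(i["R"]@np.array([*C,.08])+i["t"]);u,v=(x[:2]/x[2]).astype(int)
        out.append(cv2.resize(im[v-half:v+half,u-half:u+half],(390,390),interpolation=2))
    cv2.imwrite(f"pics/{name}.png",np.hstack(out))
E
python3 -c "
from h import *
crop('c1')"
```

```text
(no output)
```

View pics/c1.png

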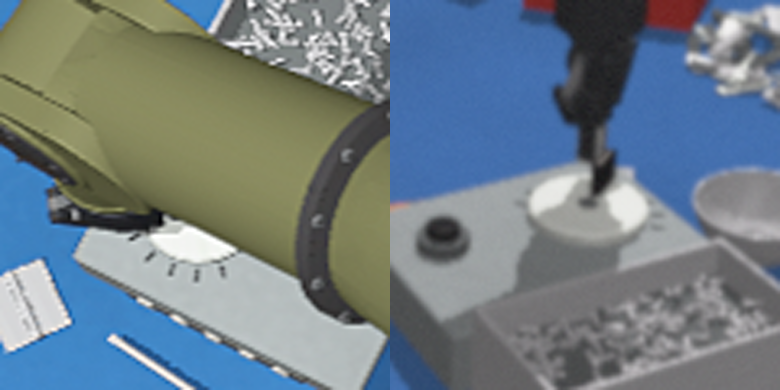

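The scene view shows the fin just ahead of the fingertip; the top view is blocked by the arm. The force drops match three clicks so far, so I'll push the fourth.

Run:
```python
from h import *
push(np.arange(62,73.1,1.5))
p,q,t=pose(73,.030,.089);ctrl.movel(p,q,.05)
p,q,t=pose(73,.030,.16);ctrl.movel(p,q,.1)
# view with the camera from the button side
ctrl.movep([.5,.06,.26],Q(-2.5))
im,d,T,K=wrist("w3")
v,u=np.mgrid[:400,:640];P=np.stack([(u-K[0,2])/K[0,0]*d,(v-K[1,2])/K[1,1]*d,d],-1)@T[:3,:3].T+T[:3,3]
F=P[(d>0)&(np.hypot(P[...,0]-C[0],P[...,1]-C[1])<.055)&(P[...,2]>.095)&(P[...,2]<.112)]
m=F.mean(0);print(len(F),m,'fin angle',np.degrees(np.arctan2(m[1]-C[1],m[0]-C[0])),'want',PHI-80)
B=P[(d>0)&(np.hypot(P[...,0]-.541,P[...,1]-.067)<.03)&(P[...,2]>.079)&(P[...,2]<.09)];print('button',len(B),B.mean(0),(B.min(0)+B.max(0))/2)
print(get_state()['time'])
```

```text
62.0 tang -0.9 rad -1.0 t 19.05 tcp [-0.0003 -0.0002]
63.5 tang -2.6 rad -1.1 t 19.33 tcp [-0.0003 -0.0001]
65.0 tang -1.8 rad -0.4 t 19.62 tcp [ 0.0003 -0.    ]
66.5 tang -0.7 rad -1.0 t 19.9 tcp [0.0004 0.0001]
68.0 tang -0.4 rad -0.3 t 20.18 tcp [0.0004 0.0002]
69.5 tang -0.3 rad -0.0 t 20.47 tcp [0.0004 0.0001]
71.0 tang 0.3 rad -0.3 t 20.75 tcp [ 0.0002 -0.    ]
72.5 tang 0.1 rad -0.1 t 21.03 tcp [ 0.0001 -0.    ]
0 [nan nan nan] fin angle nan want 78.5
button 479 [0.54025643 0.06658289 0.08330024] [0.54090239 0.06696646 0.08236105]
23.25<stdin>:10: RuntimeWarning: Mean of empty slice.
  ret = um.true_divide(
```

View pics/w3.png

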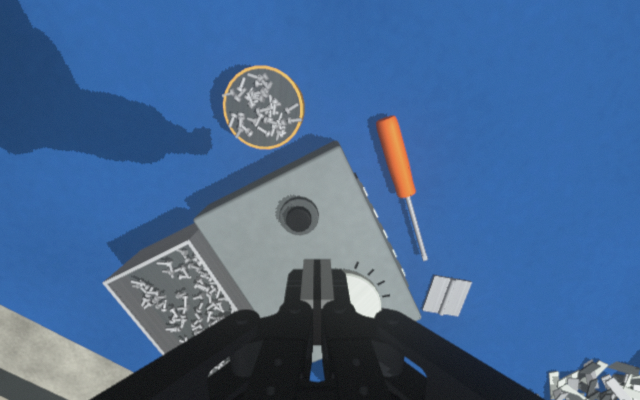

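The button is at (298,214); the fin is hidden behind the fingers. I'll move the arm aside and check the fin with the fixed cameras.

Run:
```python
from h import *
ctrl.movep([.5,-.08,.26],Q(-2.5))
for c in("top","scene"):
    im,d=vision.grab_frame(c);i=vision.camera_info(c);K=i["mtx"]
    v,u=np.mgrid[:400,:640];P=(np.stack([(u-K[0,2])/K[0,0]*d,(v-K[1,2])/K[1,1]*d,d],-1)-i["t"])@i["R"]
    c2=C if c=="top" else np.array([.612,.176])
    F=P[(d>0)&(np.hypot(P[...,0]-c2[0],P[...,1]-c2[1])<.055)&(P[...,2]>.095)&(P[...,2]<.112)]
    if len(F): m=F.mean(0);print(c,len(F),m,'fin angle',np.degrees(np.arctan2(m[1]-c2[1],m[0]-c2[0])))
crop('c2');print(get_state()['time'])
```

```text
top 62 [0.60949825 0.20879458 0.10218593] fin angle 87.71230914777237
scene 49 [0.61428376 0.20504461 0.10148741] fin angle 85.50412496401258
24.0667
```

View pics/c2.png

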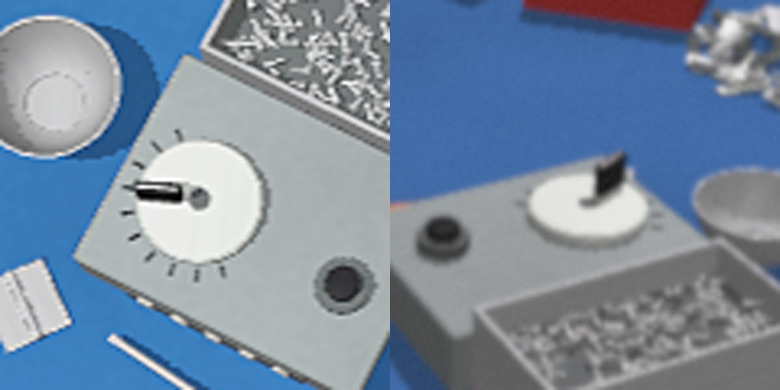

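Run:
```python
from h import *
ctrl.movep([.612,.225,.26],Q(-2.5))
im,d,T,K=wrist("w4");np.savez("w4.npz",d=d,T=T,K=K)
v,u=np.mgrid[:400,:640];P=np.stack([(u-K[0,2])/K[0,0]*d,(v-K[1,2])/K[1,1]*d,d],-1)@T[:3,:3].T+T[:3,3]
D=P[(d>0)&(v<250)&(np.hypot(P[...,0]-C[0],P[...,1]-C[1])<.062)&(P[...,2]>.069)&(P[...,2]<.108)]
print(cv2.minEnclosingCircle(D[:,:2].astype(np.float32)[:,None]))
F=P[(d>0)&(np.hypot(P[...,0]-C[0],P[...,1]-C[1])<.055)&(P[...,2]>.100)&(P[...,2]<.112)]
m=F.mean(0);print(len(F),m,cv2.minAreaRect(F[:,:2].astype(np.float32)[:,None]),np.degrees(np.arctan2(m[1]-C[1],m[0]-C[0])))
x=T[:3,:3].T@(np.array([*C,.08])-T[:3,3]);x=K@x;uu,vv=(x[:2]/x[2]).astype(int);print(uu,vv)
cv2.imwrite("pics/w4c.png",cv2.resize(im[max(vv-90,0):vv+90,uu-100:uu+100],None,fx=3.3,fy=3.3,interpolation=2));print(get_state()['time'])
```

```text
((0.608373761177063, 0.17907370626926422), 0.05007033422589302)
369 [0.60979123 0.20850896 0.10240147] ((0.6101855635643005, 0.20876513421535492), (0.03563309833407402, 0.010054687038064003), 85.83285522460938) 87.1264795265606
282 157
25.35
```

View pics/w4c.png

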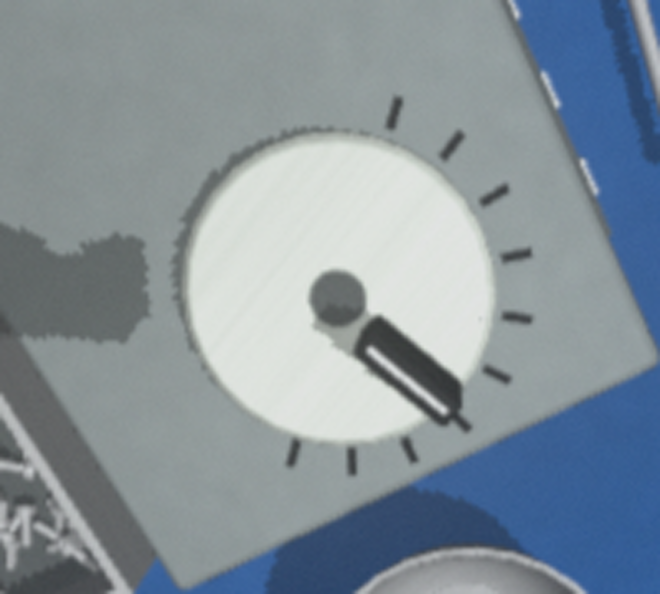

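Run:
```python
from h import *
for n,img in(("w1","w1"),("w4","w4")):
    z=np.load(n+".npz");d,T,K=z["d"],z["T"],z["K"];im=cv2.imread(f"pics/{img}.png")
    v,u=np.mgrid[:400,:640];P=np.stack([(u-K[0,2])/K[0,0]*d,(v-K[1,2])/K[1,1]*d,d],-1)@T[:3,:3].T+T[:3,3]
    F=P[(d>0)&(np.hypot(P[...,0]-C[0],P[...,1]-C[1])<.052)&(P[...,2]>.100)&(P[...,2]<.106)&(v<256)]
    m=F.mean(0);r=cv2.minAreaRect(F[:,:2].astype(np.float32)[:,None]);print(n,len(F),m,r,np.degrees(np.arctan2(r[0][1]-C[1],r[0][0]-C[0])))
    # marks: dark pixels on housing plane, ring 52..64 mm
    rho=np.hypot(P[...,0]-C[0],P[...,1]-C[1])
    M=(im.max(2)<75)&(abs(P[...,2]-.062)<.005)&(rho>.053)&(rho<.07)&(v<256)
    k,l,st,ce=cv2.connectedComponentsWithStats(M.astype(np.uint8))
    print(sorted((round(float(np.degrees(np.arctan2(P[l==j][:,1].mean()-C[1],P[l==j][:,0].mean()-C[0]))),1),int(st[j,4])) for j in range(1,k) if st[j,4]>=3))
```

```text
w1 215 [0.578491   0.18938854 0.10238852] ((0.5801438093185425, 0.1896318793296814), (0.010481057688593864, 0.03558804839849472), 68.67617797851562) 158.9579240355901
[]
w4 369 [0.60979123 0.20850896 0.10240147] ((0.6101855635643005, 0.20876513421535492), (0.03563309833407402, 0.010054687038064003), 85.83285522460938) 86.39939603951997
[(-162.0, 7), (19.0, 6), (38.6, 5), (58.7, 5), (78.6, 6), (118.0, 3), (138.0, 3), (177.9, 3)]
```

The fin is at about 86°, having started at about 159° (on mark 2). It stopped where the finger stopped, 7° short of mark 6 at 78.5°, because the last snap stalled. I'll ease it the rest of the way.

Run:
```python
from h import *
p,q,t=pose(66,.030,.16);ctrl.movep(p,q)
p,q,t=pose(66,.030,.089);ctrl.movel(p,q,.08)
p,q,t=pose(69,.0153,.089);ctrl.movel(p,q,.04)
push(list(np.arange(71,80,1.))+[79.7])
ctrl.pause(.3)
p,q,t=pose(78,.030,.089);ctrl.movel(p,q,.05)
p,q,t=pose(78,.030,.16);ctrl.movel(p,q,.1)
ctrl.movep([.612,.225,.26],Q(-2.5))
im,d,T,K=wrist("w5")
v,u=np.mgrid[:400,:640];P=np.stack([(u-K[0,2])/K[0,0]*d,(v-K[1,2])/K[1,1]*d,d],-1)@T[:3,:3].T+T[:3,3]
F=P[(d>0)&(np.hypot(P[...,0]-C[0],P[...,1]-C[1])<.052)&(P[...,2]>.100)&(P[...,2]<.106)&(v<256)]
r=cv2.minAreaRect(F[:,:2].astype(np.float32)[:,None]);print(len(F),r,np.degrees(np.arctan2(r[0][1]-C[1],r[0][0]-C[0])),get_state()['time'])
```

```text
71.0 tang -0.2 rad -0.3 t 27.88 tcp [-0.0002  0.    ]
72.0 tang 0.4 rad -0.7 t 28.17 tcp [-0. -0.]
73.0 tang -0.6 rad 0.4 t 28.45 tcp [ 0. -0.]
74.0 tang 0.2 rad -0.7 t 28.73 tcp [0. 0.]
75.0 tang 0.5 rad 0.3 t 29.02 tcp [ 0.0001 -0.    ]
76.0 tang -0.2 rad -0.5 t 29.3 tcp [ 0.0001 -0.    ]
77.0 tang -0.2 rad -0.1 t 29.58 tcp [ 0.0001 -0.    ]
78.0 tang 0.7 rad 0.2 t 29.87 tcp [0.0001 0.    ]
79.0 tang 0.3 rad 0.1 t 30.15 tcp [0. 0.]
79.7 tang 0.4 rad 0.8 t 30.43 tcp [0. 0.]
363 ((0.614341139793396, 0.208562433719635), (0.035861238837242126, 0.010297035798430443), 78.51002502441406) 78.5260596738062 32.8917
```

The dial now measures 78.5°, on target. Next I'll press the button.

Run:
```python
from h import *
B=[.541,.0672];q=Q(-2.5)
ctrl.movep([*B,.16],q);ctrl.movel([*B,.092],None,.1);ctrl.pause(.1)
z0=get_state()['contact_force'][2]
for z in np.arange(.086,.0739,-.001):
    ctrl.movel([*B,z],None,.02);f=[]
    for _ in range(3): f.append(get_state()['contact_force'][2]-z0);ctrl.pause(.02)
    print(round(z,4),np.round(np.mean(f),1),(get_state()['tcp_pos'][2]-z).round(4))
    if np.mean(f)>14: break
ctrl.pause(.2);ctrl.movel([*B,.16],None,.1)
ctrl.movep([.5,-.08,.26],q);ctrl.pause(.5)
im,d=vision.grab_frame("top");i=vision.camera_info("top");K=i["mtx"]
v,u=np.mgrid[:400,:640];P=(np.stack([(u-K[0,2])/K[0,0]*d,(v-K[1,2])/K[1,1]*d,d],-1)-i["t"])@i["R"]
F=P[(d>0)&(np.hypot(*(P[...,:2]-C).transpose(2,0,1))<.052)&(P[...,2]>.1)&(P[...,2]<.108)]
r=cv2.minAreaRect(F[:,:2].astype(np.float32)[:,None]);print(r,np.degrees(np.arctan2(r[0][1]-C[1],r[0][0]-C[0])))
b=P[(d>0)&(np.hypot(P[...,0]-.541,P[...,1]-.067)<.012)];print('button z',np.median(b[:,2]),get_state()['time'])
```

```text
0.086 -0.2 -0.0
0.085 -0.3 -0.0
0.084 1.2 0.0001
0.083 1.8 0.0001
0.082 2.0 0.0001
0.081 2.6 0.0001
0.08 3.5 0.0001
0.079 4.1 0.0001
0.078 5.7 0.0001
0.077 15.0 0.001
((0.6144042611122131, 0.20901784300804138), (0.03477747365832329, 0.010345717892050743), 78.56202697753906) 78.57945796154684
button z 0.08405204536133552 40.3333
```

The button bottomed out and came back up (z = 0.084), and the dial still reads 78.6°. Handing in.

```bash
python3 -c "
from h import *
print(ticket.close_job())"
```

```text
the job is handed in; nothing more can be done
None
```

I turned the dial four clicks clockwise (measured at 80°), pressed the button right down and let it come back up, and handed the job in at about 40 s; the bystanders were never approached, and no verdict came back.

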